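# Fetch the small tub from behind the jars and stack it

### The job

The small lidded tub at the back of the rimmed tray belongs on top of the big tub, but two containers stand in front of it and a red-capped spice jar stands on the big tub's lid: first stand all three of these together on the flat wooden board, then take the small tub and stack it squarely on the big tub so that its four corner feet drop into the corner pockets of the lid. Then put the two containers back on the tray, each on the very spot where it stood at the start, and stand the spice jar on the oblong cork patch that the small tub has left at the back of the tray. Keep everything upright and leave the drinking glass and the canister at the back alone.

Things in the scene. Friction and masses are not known exactly. Their poses are not given: they have to be found in the camera images.
- tray: Brown wooden tray, fixed, 165 (x) x 170 (y) mm, floor 10 mm thick, rim 16 mm high. Origin: centre of underside; +x to its back. Flush cork patches on its floor: two round, 69 mm across, at x -43, y +37 and -37 mm (front); one oblong, 64 (x) x 96 (y) mm, at x +33, y 0 (back). Tray, board and big tub change places between starts.
- board: Pale flat wooden board without a rim, dark stripe near each end, fixed, 130 (x) x 210 (y) x 18 mm: the side area. Origin: centre of its underside; z up, y along its length.
- base_tub: Big tub: white box, grey lid, fixed, 60 (x) x 92 (y) x 76 mm high; carries the spice jar at the start. Origin: centre of underside; y along its length. Four square pockets in the corners of the lid's top, 16 x 16 mm, 6 mm deep (floor 70 mm above the origin), centred at x +-19, y +-35 mm; flat between them.
- small_tub: Small tub, loose, 0.2 kg: white box, fixed grey lid 60 (x) x 92 (y) mm, lid edge 42 to 58 mm above the origin (grip it across x), on the tray's oblong patch. Origin: centre, at the feet's soles; y along its length. Four round tapered feet, 12 mm across (8 at the sole), 7 long, at x +-19, y +-35 mm. Seated, its origin is 70 mm above the big tub's; half a turn round fits too.
- lidded_jar: Glass jar with a black lid, loose, 0.26 kg, round, 66 mm across, 126 mm high; stands on one of the two round patches. Origin: centre of its underside; z up. The black lid is fixed, from 110 to 126 mm.
- drum: Blue and white card drum, loose, 0.45 kg, round, 67 mm across, 146 mm high with its low cap; stands on the other round patch, which of the two changes. Origin: centre of its underside; z up.
- spice_jar: Small spice jar with a red cap, loose, 0.11 kg, round, 45 mm across, 106 mm high, the cap from 85 to 106 mm; stands on the big tub's lid at the start. Origin: centre of its underside; z up.
- glass_tumbler: Clear drinking glass at the back of the worktop, 80 mm across, 91 mm high; not to be moved. Origin: centre of its underside.
- canister: Light grey lidded canister with a knob, at the back of the worktop, 70 mm across, 120 mm high; not to be moved. Origin: centre of its underside.
Mind the look-alikes: they are no part of the job. What is shaped like the spice_jar but green or purple is not meant.

How it is judged:
By the outcome, as a careful person would: the job done as asked, in the order asked, and still so for the second after the job is handed in, with the robot touching nothing.
It also fails if it takes over 128 s, if anything falls off the work surface, if the arm or the gripper's body presses on something with over 40 N, if the wrist force passes 120 N, or if a joint passes its speed limit or range.

### The arm

A 7-joint arm with a two-finger parallel gripper is mounted at the origin on a cart in front of the work surface, level with it; the furniture and walls round the work are solid. World frame = base frame: x ahead of the robot, y to its left, z up, the work surface at z = 0. Lengths are in m, angles in rad, forces in N, time in s.
With the tool pointing down it reaches from about 0.425 to 0.95 m from the base axis. Payload 4.7 kg.
Tool frame: the origin (TCP) lies between the finger pads; the fingertips stand 25 mm ahead of it and the grasp point (between the pads) lies 6 mm ahead of it; z points along the fingers, y is the line along which they close (so a half turn about z gives the same grasp; the last joint's range is limited). The gripper opens to 85 mm and grips with 20 to 120 N. Pads are 22 mm wide; open, the fingers measure 114 mm over their backs; the gripper's body (76 mm by 85 mm) begins 54 mm behind the grasp point. The pads swing forward as they close: fully open they stand 13 mm farther back than shut.
Start: joints at [-1.204, 0.469, -0.049, 1.532, 0.024, 1.141, -0.082], TCP at [0.26, 0.623, 0.224] pointing down, gripper open.
Joint ranges: [-2.59, 2.59], [-0.33, 1.99], [-1.39, 1.29], [0.1, 2.45], [-1.04, 4.18], [0.21, 1.99], [-2.66, 2.66]. Speed limits (rad/s): [2.57, 2.57, 3.14, 3.14, 3.14, 3.14, 3.14].

### API

Orientations are given as a 3x3 rotation matrix whose columns are the frame's x, y, z axes.
In Python, from rig import * gives the robot as it stands. Calls block until the motion is done:
- movep(position, orientation): joint-space move of the TCP to a pose.
- move_l(position, attitude=None, feed=0.15, until_force=None): straight line of the TCP; attitude=None keeps the orientation; feed is the mean speed in m/s. With until_force (N) it stops when the force on the tool has changed by that much, and returns True; else False.
- move_joints(angles): joint-space move.
- command_gripper(opening, newtons=None): finger opening in m; newtons is the grip in N (None keeps the last); returns when the fingers have stopped.
- sleep(seconds).
- inverse_kinematics(position, orientation): joint angles nearest the present ones, or None.
- sense(): the state.
- camera(name): name is "side" or "top" or "wrist"; returns (picture, depth): 400x640x3 uint8, red, green, blue; 400x640 float32, m along the optical axis (not along the pixel's ray), 0 where there is no reading.
- camera_params(name): a dict with "K" (3x3 intrinsics, pixels), "position" and "rotation" of the camera in the world; the wrist camera has in their place "tool_from_camera" (4x4, takes a point from camera to tool coordinates, whose origin is the TCP and whose axes are the flange's). Camera axes: x right, y down, z forward; pixel columns grow to the right and rows downward; lengths in m; the calibration is good to about 2 mm. A picture is of the moment at which its call begins: read the wrist's pose just before it. camera_params takes no time and is no camera call.
A pose or a line that the arm cannot do raises Unreachable and nothing moves.
- finish_job(): hands the job in; it is judged then, once.
The state is a dict: "time_s": time; "joint_pos": joint angles; "qd": joint speeds; "joint_efforts": joint torques, N m; "position": TCP position; "tcp_rot": TCP orientation; "wrist_force": force on the tool from outside, world axes, zero at the start; "ft_torque": the same for the moment, N m; "finger_gap": finger opening in m; "gripper_force": force on a finger pad.
Only numpy, scipy, OpenCV 4.12 (cv2) and the standard library are available. Lean on these libraries where they do the work, as an engineer would, in place of code of your own. Each camera call takes 0.05 s, during which the arm holds its last target. There are 200 camera calls.

## Working session

There is one attempt and no reset: what is moved stays moved. The work goes in short steps, each a Python script; the robot and the scene stay as the last script left them, time stands still between calls to the robot, and variables do not carry over. Pictures are saved under pics/ and viewed, at most 14 in all, crops included, and the job is handed in when it is done.

```bash
mkdir -p pics; ls; python3 - <<'E'
from rig import *
import cv2,numpy as np
for n in("top","side"):
    im,d=camera(n); cv2.imwrite(f"pics/{n}0.png",im[:,:,::-1]); np.save(f"{n}0.npy",d); np.save(f"{n}0im.npy",im)
    print(n,camera_params(n))
s=sense();print(s["time_s"],s["position"],s["tcp_rot"],s["finger_gap"])
E
```

```text
pics
top {'K': array([[391.37139968,   0.        , 320.36974055],
       [  0.        , 391.37139968, 206.5116456 ],
       [  0.        ,   0.        ,   1.        ]]), 'position': array([ 0.39598772, -0.108803  ,  0.93483342]), 'rotation': array([[ 0.01239159, -0.98501553,  0.17201993],
       [-0.99982131, -0.01466173, -0.01193268],
       [ 0.01427599, -0.17184133, -0.98502119]])}
side {'K': array([[391.7473009 ,   0.        , 318.15804877],
       [  0.        , 391.7473009 , 195.31104891],
       [  0.        ,   0.        ,   1.        ]]), 'position': array([ 0.19867176, -0.99566322,  0.52982878]), 'rotation': array([[ 0.9330566 , -0.13971767,  0.33148809],
       [-0.35935188, -0.4042325 ,  0.84110779],
       [ 0.01648064, -0.90392204, -0.42737961]])}
0.1 [0.26001617 0.6223262  0.22264294] [[-9.22712410e-01  3.85488513e-01 -6.44430695e-04]
 [ 3.85489047e-01  9.22710879e-01 -1.68148467e-03]
 [-5.35698117e-05 -1.79994775e-03 -9.99998379e-01]] 0.08529094988486091
```

View pics/top0.png

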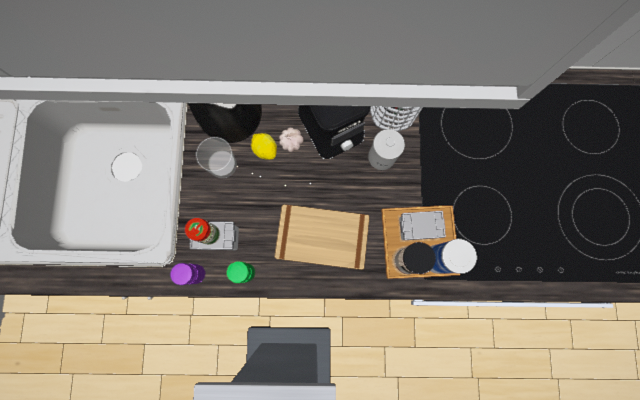

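View pics/side0.png

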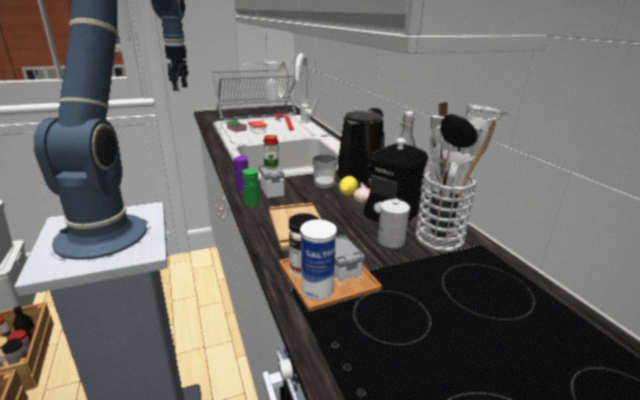

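The top view shows the red-capped jar at (198,231) on the big tub (215,236), the board at (322,237), the tray at (418,242) and the small tub at (424,224). The black-lidded jar is at (415,258) and the drum at (458,256). The purple (183,273) and green (239,272) jars are look-alikes standing on the worktop. The one meant is the red-capped jar on the big tub's lid.

```bash
cat > h.py <<'E'
import numpy as np,cv2
def cloud(d,K,R,p):
    v,u=np.mgrid[:d.shape[0],:d.shape[1]]
    c=np.stack([(u-K[0,2])/K[0,0]*d,(v-K[1,2])/K[1,1]*d,d],-1)
    return c@np.array(R).T+p
E
python3 - <<'E'
from rig import camera_params
from h import *
d=np.load("top0.npy");im=np.load("top0im.npy");P=camera_params("top")
W=cloud(d,P["K"],P["rotation"],P["position"])
def top(name,u0,u1,v0,v1,z0,z1):
    w=W[v0:v1,u0:u1].reshape(-1,3);w=w[(w[:,2]>z0)&(w[:,2]<z1)]
    if len(w)<5: print(name,len(w));return
    (c,s,a)=cv2.minAreaRect((w[:,:2]*1000).astype(np.float32))
    print(name,len(w),"rect c",np.round(c,1),"size",np.round(s,1),"ang",round(a,1),"z",np.median(w[:,2]).round(4),"mean",w.mean(0).round(4))
top("spice",180,225,210,250,.16,.20)
top("base",180,245,210,260,.066,.085)
top("board",265,380,200,275,.010,.026)
top("small",390,455,200,245,.058,.082)
top("jar",390,440,235,275,.125,.15)
top("drum",430,485,230,280,.145,.17)
top("tray",370,470,195,290,.004,.022)
top("glass",190,240,130,180,.03,.12)
top("can",360,410,120,175,.09,.14)
top("purple",165,210,255,290,.08,.13)
top("green",222,260,255,290,.08,.13)
for n,(u,v) in dict(worktop=(300,190),hood=(300,90),hood2=(300,60),lemon=(263,147),cooker=(335,120)).items(): print(n,W[v,u].round(3))
def crop(u0,u1,v0,v1,s): return cv2.resize(im[v0:v1,u0:u1,::-1],None,fx=s,fy=s,interpolation=cv2.INTER_CUBIC)
a=crop(165,265,200,300,4);b=crop(380,480,195,295,4)
cv2.imwrite("pics/crop0.png",np.hstack([a,b]))
E
```

```text
spice 478 rect c [480.4 120.8] size [43.5 44.1] ang 15.9 z 0.1808 mean [0.4799 0.1185 0.1793]
base 616 rect c [479.5 118.4] size [57.9 95.6] ang 0.8 z 0.074 mean [0.4742 0.1032 0.0734]
board 4854 rect c [ 486.4 -125.3] size [210.1 130.2] ang 83.6 z 0.0169 mean [ 0.4851 -0.1251  0.0168]
small 1126 rect c [ 504.2 -350.7] size [97.3 75.9] ang 88.7 z 0.0662 mean [ 0.5091 -0.3503  0.0657]
jar 840 rect c [ 431.8 -324.6] size [71.6 64.2] ang 62.3 z 0.1345 mean [ 0.4333 -0.3213  0.1343]
drum 938 rect c [ 437.  -395.4] size [67.6 66.5] ang 47.4 z 0.1539 mean [ 0.4368 -0.3952  0.1539]
tray 2664 rect c [ 491.7 -360.2] size [241.5 203.6] ang 89.4 z 0.0089 mean [ 0.4976 -0.3624  0.0093]
glass 1054 rect c [672.  120.8] size [ 94.  102.9] ang 81.5 z 0.0698 mean [0.6791 0.1188 0.0681]
can 796 rect c [ 701.7 -258.3] size [107.   69.3] ang 39.0 z 0.1028 mean [ 0.6863 -0.2653  0.104 ]
purple 423 rect c [395.1 169. ] size [44.  43.1] ang 3.5 z 0.1049 mean [0.3952 0.1665 0.1033]
green 394 rect c [400.4  51.9] size [43.1 43.1] ang 45.0 z 0.105 mean [0.4001 0.0513 0.104 ]
worktop [ 0.6   -0.07  -0.002]
hood [ 0.617 -0.088  0.49 ]
hood2 [ 0.611 -0.091  0.568]
lemon [0.69  0.017 0.052]
cooker [ 0.704 -0.145  0.189]
```

View pics/crop0.png

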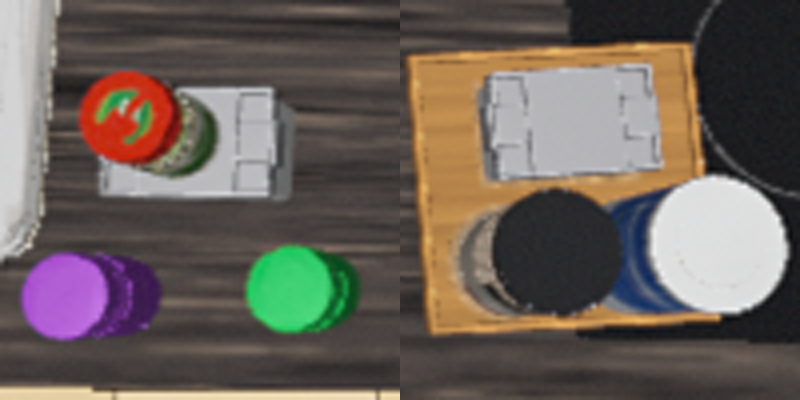

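The crop confirms it: the red-capped jar stands on the grey lid of the big tub (left half), while the purple and green ones stand on the counter. The right half shows the black-lidded jar on the left patch (seen from the robot) and the drum on the right one. Next I measure with the wrist camera.

```bash
cat >> h.py <<'E'
def Rz(yaw):
    "tool down, closing axis y along world direction yaw"
    y=np.array([np.cos(yaw),np.sin(yaw),0]);z=np.array([0,0,-1.]);return np.stack([np.cross(y,z),y,z],1)
def wristshot(name):
    from rig import camera,camera_params,sense
    s=sense();im,d=camera("wrist");P=camera_params("wrist");T=np.array(P["tool_from_camera"])
    R=np.array(s["tcp_rot"])
    W=cloud(d,P["K"],R@T[:3,:3],np.array(s["position"])+R@T[:3,3])
    cv2.imwrite(f"pics/{name}.png",im[:,:,::-1]);np.savez(f"{name}.npz",W=W,im=im,d=d);return W,im
E
python3 - <<'E'
from rig import *
from h import *
P=camera_params("wrist");print(P)
for p in([.43,-.325,.32],[.44,-.36,.35],[.486,-.125,.3],[.48,.12,.3],[.44,.12,.35]):
    for y in(0,np.pi,np.pi/2,-np.pi/2):
        q=inverse_kinematics(p,Rz(y));print(p,round(y,2),None if q is None else np.round(q,2))
E
```

```text
{'K': array([[306.22275785,   0.        , 319.31681703],
       [  0.        , 306.22275785, 198.15641077],
       [  0.        ,   0.        ,   1.        ]]), 'tool_from_camera': array([[ 8.48198381e-04, -9.65917761e-01, -2.58847753e-01,
         6.45294242e-02],
       [ 9.99999402e-01,  9.97869094e-04, -4.46832572e-04,
        -1.41584874e-03],
       [ 6.89899691e-04, -2.58847219e-01,  9.65918030e-01,
        -1.48965074e-01],
       [ 0.00000000e+00,  0.00000000e+00,  0.00000000e+00,
         1.00000000e+00]])}
[0.43, -0.325, 0.32] 0 [-0.19  0.22  0.91  1.76 -0.18  1.25  0.77]
[0.43, -0.325, 0.32] 3.14 [-0.33  0.27  1.12  1.77 -0.26  1.26 -2.28]
[0.43, -0.325, 0.32] 1.57 [ 0.93  0.2  -0.43  1.7   0.09  1.25  2.05]
[0.43, -0.325, 0.32] -1.57 [-0.19  0.22  0.91  1.76 -0.18  1.25 -0.8 ]
[0.44, -0.36, 0.35] 0 [-0.11  0.27  0.91  1.65 -0.22  1.33  0.84]
[0.44, -0.36, 0.35] 3.14 [-0.23  0.33  1.12  1.66 -0.3   1.35 -2.21]
[0.44, -0.36, 0.35] 1.57 [ 0.96  0.24 -0.43  1.59  0.1   1.33  2.09]
[0.44, -0.36, 0.35] -1.57 [-0.11  0.27  0.91  1.65 -0.22  1.33 -0.73]
[0.486, -0.125, 0.3] 0 [-0.54  0.13  0.8   1.87 -0.1   1.19  0.29]
[0.486, -0.125, 0.3] 3.14 None
[0.486, -0.125, 0.3] 1.57 [-0.47  0.12  0.72  1.86 -0.09  1.19  1.85]
[0.486, -0.125, 0.3] -1.57 [-0.69  0.15  0.98  1.87 -0.13  1.19 -1.24]
[0.48, 0.12, 0.3] 0 [-0.73  0.1   0.44  1.87 -0.05  1.18 -0.27]
[0.48, 0.12, 0.3] 3.14 [ 0.65  0.28 -1.17  1.8   0.28  1.24  2.54]
[0.48, 0.12, 0.3] 1.57 [-0.54  0.1   0.23  1.86 -0.02  1.19  1.27]
[0.48, 0.12, 0.3] -1.57 [-0.9   0.1   0.63  1.87 -0.07  1.18 -1.82]
[0.44, 0.12, 0.35] 0 [-0.79 -0.01  0.43  1.86  0.    1.29 -0.36]
[0.44, 0.12, 0.35] 3.14 None
[0.44, 0.12, 0.35] 1.57 [-0.6  -0.    0.24  1.85  0.    1.29  1.21]
[0.44, 0.12, 0.35] -1.57 [-0.93 -0.02  0.57  1.86  0.01  1.29 -1.93]
```

```bash
cat >> h.py <<'E'
def posture(b,yaw=0.):
    return [-b,0.2,0.,1.78,0.,1.2,yaw-b]
E
python3 - <<'E'
from rig import *
from h import *
s=sense();p=np.array(s["position"])
move_l(p+[0,0,.09])
b=np.arctan2(.12,.46);move_joints(posture(b))
movep([.465,.09,.31],Rz(0)); print(np.round(sense()["joint_pos"],2))
wristshot("w_base")
b=np.arctan2(-.13,.47);move_joints(posture(b));movep([.47,-.13,.31],Rz(0)); print(np.round(sense()["joint_pos"],2)); wristshot("w_board")
b=np.arctan2(-.36,.46);move_joints(posture(b));movep([.46,-.375,.31],Rz(0)); print(np.round(sense()["joint_pos"],2),sense()["position"]); wristshot("w_tray")
print(sense()["time_s"])
a=[cv2.imread(f"pics/{n}.png") for n in("w_base","w_tray")]
cv2.imwrite("pics/wcat.png",cv2.resize(np.vstack(a),None,fx=.75,fy=.75))
E
```

```text
[-0.27  0.06 -0.01  1.87  0.    1.2  -0.28]
[ 0.21  0.09 -0.04  1.84  0.    1.21  0.18]
[ 0.62  0.27 -0.01  1.62  0.    1.25  0.61] [ 0.46234286 -0.37267475  0.31025674]
6.275
```

View pics/wcat.png

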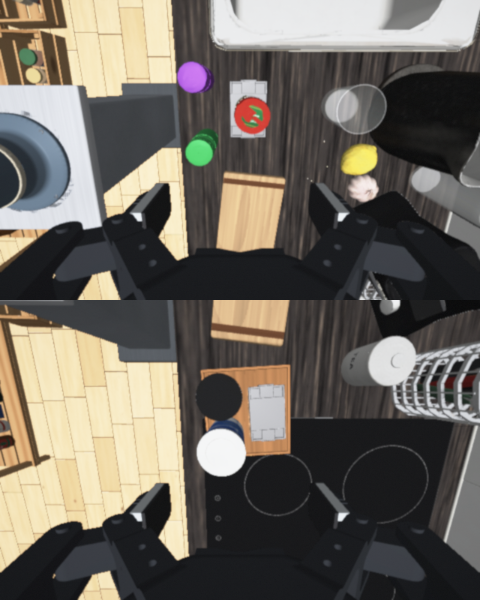

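The upper half (wrist, over the big tub) shows the red jar at (252,115) on the lid, and the lower half shows the tray with the black lid at (219,397), the drum at (221,452) and the small tub at (267,410). Next I fit the poses from both cameras.

```bash
cat >> h.py <<'E'
from scipy.optimize import least_squares
def seg(W,xy,rad,z0,z1):
    "largest blob of cloud pixels with z in range near xy; projected contour + all points"
    m=((W[...,2]>z0)&(W[...,2]<z1)&(np.hypot(W[...,0]-xy[0],W[...,1]-xy[1])<rad)).astype(np.uint8)
    n,l,st,_=cv2.connectedComponentsWithStats(m)
    if n<2: return None
    k=1+np.argmax(st[1:,4]); m=(l==k).astype(np.uint8)
    return W[m>0]
def circ(W,xy,r,z0,z1):
    P=seg(W,xy,r+.03,z0,z1)
    if P is None: return "none"
    h=cv2.convexHull((P[:,:2]*1e3).astype(np.float32))[:,0]
    f=least_squares(lambda q:np.hypot(h[:,0]-q[0],h[:,1]-q[1])-q[2],[*h.mean(0),r*1e3],loss="soft_l1")
    return f.x.round(1),"z",np.median(P[:,2]).round(4),len(P)
def rect(W,xy,rad,z0,z1):
    P=seg(W,xy,rad,z0,z1)
    if P is None: return "none"
    c,s,a=cv2.minAreaRect((P[:,:2]*1e3).astype(np.float32))
    return np.round(c,1),np.round(s,1),round(a,2),"z",np.median(P[:,2]).round(4),len(P)
E
python3 - <<'E'
from rig import camera_params
from h import *
P=camera_params("top");T=cloud(np.load("top0.npy"),P["K"],P["rotation"],P["position"])
B,D,R=[np.load(f"w_{n}.npz")["W"] for n in("base","board","tray")]
for n,w in(("top",T),("wrist",B)):
    print(n,"spice",circ(w,(.48,.12),.0225,.172,.19)); print(n,"base",rect(w,(.48,.12),.08,.0715,.082))
    print(n,"green",circ(w,(.4,.05),.0225,.097,.115),"glass",circ(w,(.68,.12),.04,.08,.1))
for n,w in(("top",T),("wrist",D)):print(n,"board",rect(w,(.486,-.125),.16,.012,.024))
for n,w in(("top",T),("wrist",R)):
    print(n,"small",rect(w,(.505,-.355),.075,.062,.075)); print(n,"jar",circ(w,(.432,-.322),.033,.128,.145)); print(n,"drum",circ(w,(.437,-.395),.0335,.146,.17))
    print(n,"traytop",rect(w,(.475,-.36),.14,.012,.02),"tray all",rect(w,(.475,-.36),.14,.006,.02))
E
```

```text
top spice (array([480.9, 121. ,  21.6]), 'z', np.float64(0.181), 429)
top base (array([479.5, 118.4]), array([57.9, 95.6]), 0.78, 'z', np.float64(0.0747), 448)
top green (array([400.1,  52.9,  21.6]), 'z', np.float64(0.1051), 362) glass (array([659.9, 120.8,  39.5]), 'z', np.float64(0.0876), 205)
wrist spice (array([480.4, 120.5,  21.8]), 'z', np.float64(0.1811), 1818)
wrist base (array([479.7, 117.5]), array([96. , 59.6]), 89.61, 'z', np.float64(0.0747), 1218)
wrist green (array([400.3,  52.2,  21.8]), 'z', np.float64(0.1052), 1042) glass (array([687.9, 119.1,  64.3]), 'z', np.float64(0.0887), 1837)
top board (array([ 486.3, -125.1]), array([209.1, 129.9]), 83.66, 'z', np.float64(0.0169), 4820)
wrist board (array([ 486.1, -126.7]), array([209.8, 129.7]), 83.75, 'z', np.float64(0.0168), 12629)
top small (array([ 509.8, -350.5]), array([60.5, 96.3]), 4.49, 'z', np.float64(0.0666), 958)
top jar (array([ 433.6, -321.9,   32.4]), 'z', np.float64(0.1346), 818)
top drum (array([ 437. , -395.8,   33.7]), 'z', np.float64(0.1539), 936)
top traytop (array([ 477.9, -356.7]), array([164.9, 170.9]), 3.5, 'z', np.float64(0.0145), 500) tray all (array([ 477.9, -358.9]), array([179. , 175.1]), 3.13, 'z', np.float64(0.0098), 1977)
wrist small (array([ 509.9, -352.6]), array([60.2, 96.7]), 4.54, 'z', np.float64(0.0667), 2875)
wrist jar (array([ 433.7, -323.5,   32.5]), 'z', np.float64(0.1345), 3143)
wrist drum (array([ 437.4, -397.7,   33.8]), 'z', np.float64(0.1539), 3244)
wrist traytop (array([ 477.4, -358.7]), array([163.7, 170.3]), 3.65, 'z', np.float64(0.0144), 1010) tray all (array([ 477.4, -358.6]), array([163.7, 170.4]), 3.65, 'z', np.float64(0.0092), 4695)
```

```bash
cat >> h.py <<'E'
TRAY=(np.array([.4775,-.3585]),np.radians(3.62)); BOARD=(np.array([.4862,-.1263]),np.radians(-6.3))
JAR=np.array([.4336,-.3233]);DRUM=np.array([.4373,-.3975]);SPICE=np.array([.4805,.1206]);SMALL=np.array([.5098,-.3523])
def loc(F,x,y):
    c,s=np.cos(F[1]),np.sin(F[1]);return F[0]+np.array([c*x-s*y,s*x+c*y])
ZT=.30
def go(xy,z,yaw):
    from rig import movep; movep([*xy,z],Rz(yaw))
def down(xy,z,slow=.04,until=None,near=.03,feed=.25):
    from rig import move_l
    move_l([*xy,z+near],feed=feed); return move_l([*xy,z],feed=slow,until_force=until)
def pick(xy,z,yaw,N,op=.085):
    from rig import command_gripper,move_l,sense,sleep
    go(xy,ZT,yaw); down(xy,z,.08); command_gripper(0.,N); sleep(.1);s=sense()
    print("gap",round(s["finger_gap"],4),"gf",np.round(s["gripper_force"],1),"tcp",np.round(s["position"],4))
    move_l([*xy,z+.04],feed=.1); move_l([*xy,ZT],feed=.3)
    s=sense();print("lifted gap",round(s["finger_gap"],4),"F",np.round(s["wrist_force"],1),"t",round(s["time_s"],1))
def place(xy,z,yaw,op=.085,lift=ZT):
    "z: nominal TCP height at contact; searches 4 mm above to 4 mm below"
    from rig import command_gripper,move_l,sense,sleep
    go(xy,ZT,yaw); move_l([*xy,z+.025],feed=.25)
    hit=move_l([*xy,z-.004],feed=.03,until_force=3.)
    s=sense();print("hit",hit,"tcp",np.round(s["position"],4),"F",np.round(s["wrist_force"],1))
    command_gripper(op); sleep(.1); move_l([*xy,z+.05],feed=.15); move_l([*xy,lift],feed=.3)
    print("t",round(sense()["time_s"],1))
E
python3 - <<'E'
from rig import *
from h import *
pick(JAR,.126,TRAY[1],40)
place(loc(BOARD,0,62e-3),.134,BOARD[1])
E
```

```text
gap 0.0002 gf 18.9 tcp [ 0.4366 -0.3291  0.1344]
lifted gap 0.0001 F [ 0.  -0.1 -0.4] t 9.9
hit False tcp [ 0.4932 -0.0647  0.1302] F [-0.8  0.  -0.4]
t 14.7
```

```bash
python3 - <<'E'
from rig import *
from h import *
im,d=camera("top");P=camera_params("top");T=cloud(d,P["K"],P["rotation"],P["position"]);cv2.imwrite("pics/top1.png",cv2.resize(im[190:300,170:490,::-1],None,fx=2.4,fy=2.4))
im2,_=camera("side");cv2.imwrite("pics/side1.png",im2[:,:,::-1])
print(circ(T,JAR,.033,.128,.145),circ(T,DRUM,.0335,.146,.17),sense()["position"],sense()["finger_gap"],loc(BOARD,0,62e-3))
E
```

```text
(array([ 433.9, -321.8,   32.4]), 'z', np.float64(0.1345), 812) (array([ 437.3, -396.1,   33.6]), 'z', np.float64(0.1539), 934) [ 0.49174112 -0.06464607  0.29782295] 0.08537387917259555 [ 0.49300353 -0.06467442]
```

View pics/top1.png

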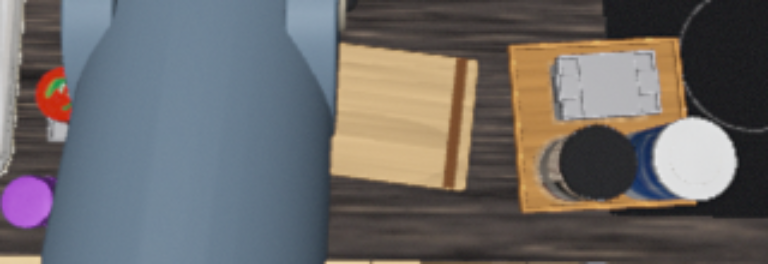

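The jar has not moved and the fingers closed on nothing. I'll check where the fingertips lie in the tool frame and repeat the descent step by step.

```bash
python3 - <<'E'
from rig import *
from h import *
P=camera_params("wrist");T=np.array(P["tool_from_camera"]);d=np.load("w_tray.npz")["d"]
W=cloud(d,P["K"],T[:3,:3],T[:3,3])
m=(d>0)&(d<.25);w=W[m];print("tool-frame near pts: z max",np.percentile(w[:,2],[50,90,99,100]).round(4)); t=w[w[:,2]>np.percentile(w[:,2],97)]
print(t.min(0).round(3),t.max(0).round(3)); print(np.round(t[::max(1,len(t)//8)],3))
go(JAR,ZT,TRAY[1])
for z in(.20,.16,.145,.135,.126):
    move_l([*JAR,z],feed=.1);s=sense();print(z,np.round(s["position"],4),np.round(s["wrist_force"],1),round(s["finger_gap"],4))
sleep(.3);s=sense();print(np.round(s["position"],4),np.round(s["wrist_force"],1),s["time_s"])
wristshot("w_jar");im2,_=camera("side");cv2.imwrite("pics/side2.png",cv2.resize(im2[150:330,200:440,::-1],None,fx=3,fy=3))
E
```

```text
tool-frame near pts: z max [-0.0861 -0.0623 -0.0267 -0.019 ]
[-0.013 -0.056 -0.036] [ 0.01   0.057 -0.019]
[[ 0.009 -0.048 -0.025]
 [ 0.009 -0.044 -0.029]
 [ 0.006 -0.042 -0.027]
 [ 0.004 -0.042 -0.027]
 [-0.001  0.043 -0.02 ]
 [ 0.003  0.043 -0.033]
 [-0.001  0.043 -0.034]
 [-0.011  0.043 -0.024]
 [-0.013 -0.042 -0.034]]
0.2 [ 0.4341 -0.3236  0.2007] [-0.3 -0.4 -0.3] 0.0849
0.16 [ 0.4339 -0.3235  0.1603] [-0.3 -1.   0.5] 0.0848
0.145 [ 0.4335 -0.3232  0.145 ] [ 0.  -0.9  1.3] 0.0846
0.135 [ 0.4334 -0.3232  0.1349] [-0.8 -0.2  0.7] 0.0849
0.126 [ 0.4333 -0.3231  0.1258] [0.3 0.4 0.6] 0.0847
[ 0.4338 -0.3234  0.1263] [ 0.2 -0.1  0.2] 18.6167
```

View pics/side2.png

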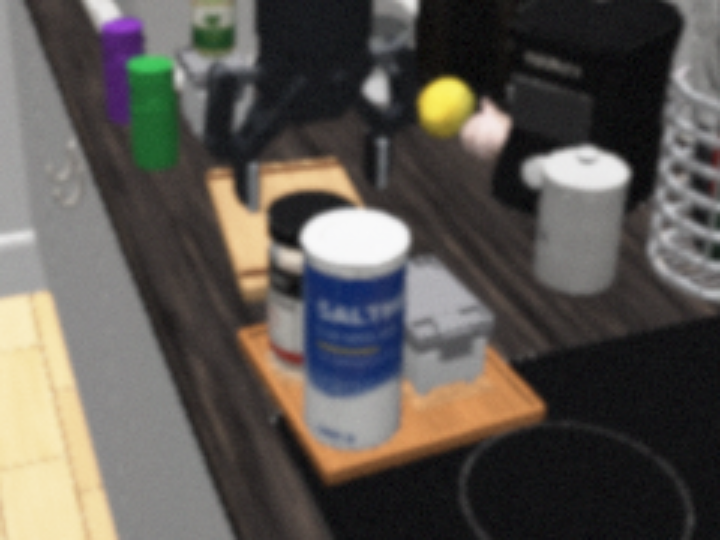

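The fingers (side crop (250,200) and (380,175)) seem to be above and behind the jar, over the board side. I'll measure them with the side camera's depth.

```bash
python3 - <<'E'
from rig import *
from h import *
im,d=camera("side");P=camera_params("side");S=cloud(d,P["K"],P["rotation"],P["position"])
for n,(u,v) in dict(f1=(250,195),f2=(380,170),jarlid=(300,205),drum=(355,222),board=(225,240),small=(430,275)).items(): 
    print(n,S[150+v//3,200+u//3].round(3))
m=(S[...,2]>.09)&(S[...,2]<.16)&(S[...,0]>.34)&(S[...,0]<.53)&(S[...,1]>-.36)&(S[...,1]<-.2)
# lowest points of gripper: dark points y>-0.36
W=np.load("w_jar.npz")["W"];print("jar by wrist now",circ(W,JAR,.033,.12,.15),"drum",circ(W,DRUM,.0335,.146,.17))
im,d=camera("top");P=camera_params("top");T=cloud(d,P["K"],P["rotation"],P["position"])
print("gripper top-view centroid", np.median(T[(T[...,2]>.2)&(T[...,2]<.3)&(T[...,1]<-.1)&(T[...,0]>.35)&(T[...,0]<.55)],0), sense()["position"])
a=cv2.resize(im[150:300,250:500,::-1],None,fx=2.5,fy=2.5);b=cv2.imread("pics/w_jar.png");b=cv2.resize(b,(a.shape[1],int(400*a.shape[1]/640)))[:600-375]
cv2.imwrite("pics/c3.png",np.vstack([a,b]))
E
```

```text
f1 [ 0.386 -0.333  0.162]
f2 [ 0.479 -0.33   0.165]
jarlid [ 0.428 -0.311  0.136]
drum [ 0.443 -0.379  0.155]
board [ 0.42  -0.131  0.009]
small [ 0.524 -0.325  0.067]
jar by wrist now (array([ 434. , -323.8,   33.2]), 'z', np.float64(0.1344), 14742) drum (array([ -3167.9, -17697.1,  17703.8]), 'z', np.float64(0.1465), 8)
gripper top-view centroid [ 0.4325086  -0.3138119   0.24699306] [ 0.43363018 -0.32333001  0.12608866]
```

View pics/c3.png

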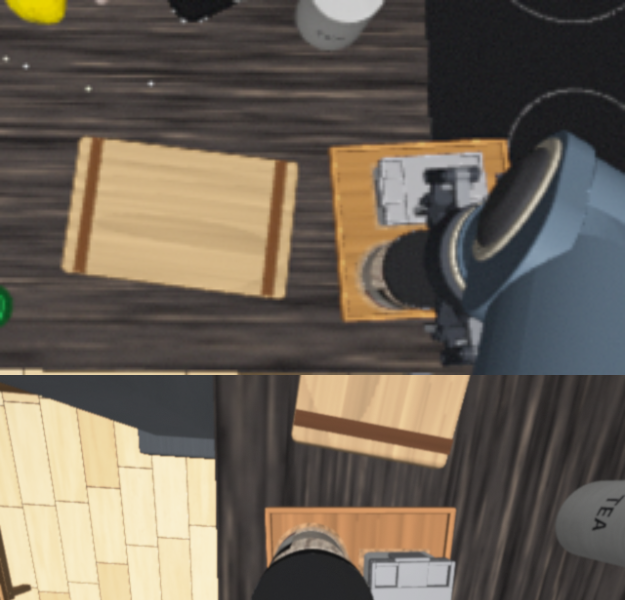

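The side depth puts the fingertips at about z 0.155 with the TCP at 0.126. The wrist depth agrees, so the fingers are about 26 mm shorter than stated and well centred laterally. I'll apply a −26 mm offset.

```bash
python3 - <<'E'
from rig import *
from h import *
for z in(.115,.100):
    move_l([*JAR,z],feed=.05);s=sense();print(z,np.round(s["position"],4),np.round(s["wrist_force"],1))
command_gripper(0.,40);sleep(.1);s=sense();print(s["finger_gap"],s["gripper_force"],np.round(s["position"],4))
if s["finger_gap"]>.05:
    move_l([*JAR,.14],feed=.1);move_l([*JAR,ZT],feed=.3);s=sense();print(s["finger_gap"],np.round(s["wrist_force"],1),s["time_s"])
    place(loc(BOARD,0,62e-3),.108,BOARD[1])
    
E
```

```text
0.115 [ 0.4332 -0.3231  0.1144] [-0.3  0.3  0.6]
0.1 [ 0.4334 -0.3232  0.0996] [ 0.5 -0.1  0.4]
0.06334790835621179 44.33512001972417 [ 0.434  -0.3236  0.1007]
0.06322247228148561 [-0.6  0.2 -2.9] 21.3
hit True tcp [ 0.4928 -0.0648  0.1087] F [-0.6  0.2  2.9]
t 25.5
```

```bash
python3 - <<'E'
from rig import *
from h import *
pick(DRUM,.107,TRAY[1],55)
if sense()["finger_gap"]>.05: place(loc(BOARD,0,-62e-3),.115,BOARD[1])
else: raise SystemExit
pick(SPICE,.149,0.,30)
if sense()["finger_gap"]>.03:
    # measure base tub lid while holding would be occluded: place first
    place(loc(BOARD,.02,0),.149-.058,BOARD[1],op=.07)
go([.465,.09],.31,0); sleep(.3)
W,_=wristshot("w_base2");print(rect(W,(.48,.12),.08,.0715,.082))
im,d=camera("top");P=camera_params("top");T=cloud(d,P["K"],P["rotation"],P["position"]);cv2.imwrite("pics/top4.png",im[190:300,170:490,::-1].repeat(2,0).repeat(2,1))
print("top base",rect(T,(.48,.12),.08,.0715,.082))
E
```

```text
gap 0.0656 gf 62.0 tcp [ 0.4375 -0.3982  0.1078]
lifted gap 0.0656 F [ 0.1  0.1 -4.1] t 29.7
hit True tcp [ 0.4792 -0.1878  0.1159] F [-0.7  1.   4.6]
t 33.6
gap 0.0432 gf 30.3 tcp [0.4808 0.1208 0.1496]
lifted gap 0.0439 F [-0.4  0.8 -1. ] t 37.6
hit True tcp [ 0.5058 -0.1285  0.0916] F [-0.6  0.2  5.6]
t 41.9
(array([479.6, 117.8]), array([60.1, 95.2]), 0.15, 'z', np.float64(0.0747), 2996)
top base (array([480.3, 118.4]), array([59.9, 96.4]), 0.38, 'z', np.float64(0.0748), 958)
```

View pics/top4.png

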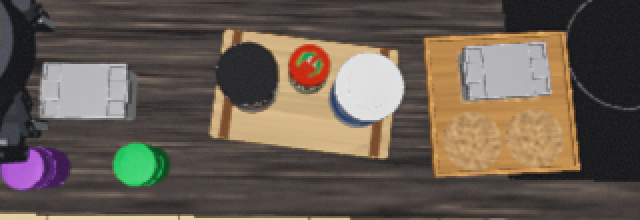

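All three stand on the board (black lid at (247,75), red cap at (309,68), drum at (368,88)). The big tub's lid and the two round patches are clear. Next is the small tub.

```bash
python3 - <<'E'
from rig import *
from h import *
B=np.array([.4796,.1178])
go([.495,-.38],.30,0); sleep(.3)
W,_=wristshot("w_small");r=rect(W,(.51,-.352),.075,.062,.075);print(r)
S=np.array(r[0])/1e3; a=r[2] if r[2]<45 else r[2]-90; yaw=np.radians(a)
command_gripper(.085)
pick(S,.030,yaw,40)
s=sense()
if s["finger_gap"]<.05: raise SystemExit("missed")
np.save("S.npy",[*S,yaw])
go(B,ZT,np.radians(.2)); move_l([*B,.115],feed=.25); sleep(.2)
print(np.round(sense()["position"],4))
hit=move_l([*B,.086],feed=.02,until_force=5.); s=sense(); print(hit,np.round(s["position"],4),np.round(s["wrist_force"],1),s["time_s"])
E
```

```text
(array([ 509.8, -352.7]), array([60. , 96.8]), 4.53, 'z', np.float64(0.0667), 3050)
gap 0.0595 gf 44.0 tcp [ 0.5103 -0.353   0.0306]
lifted gap 0.0594 F [ 0.4 -0.3 -1.3] t 49.3
[0.4806 0.118  0.1164]
True [0.4795 0.1178 0.0906] [-1.3 -0.7  3.8] 53.2583
```

It stopped at TCP z 0.0906, which is the seated height. I'll release and check.

```bash
python3 - <<'E'
from rig import *
from h import *
B=np.array([.4796,.1178])
command_gripper(.085);sleep(.1);move_l([*B,.15],feed=.15);move_l([*B,ZT],feed=.3)
go([.47,-.13],.31,BOARD[1]);sleep(.2);W,_=wristshot("w_board2")
print("jar",circ(W,loc(BOARD,0,.062),.033,.136,.153),"drum",circ(W,loc(BOARD,0,-.062),.0335,.155,.178),"spice",circ(W,loc(BOARD,.02,0),.0225,.115,.13))
print("targets",loc(BOARD,0,.062),loc(BOARD,0,-.062),loc(BOARD,.02,0))
im,d=camera("top");P=camera_params("top");T=cloud(d,P["K"],P["rotation"],P["position"])
m=(np.hypot(T[...,0]-.48,T[...,1]-.118)<.02)&(T[...,2]>.1);print("stack top z",np.median(T[...,2][m]),rect(T,(.48,.118),.08,.12,.135))
for yy in(.08,.155):
    m=(np.hypot(T[...,0]-.48,T[...,1]-yy)<.008)&(T[...,2]>.1);print(yy,T[...,2][m].mean())
i2,_=camera("side");cv2.imwrite("pics/c5.png",np.vstack([cv2.resize(im[190:290,160:360,::-1],(600,300)),cv2.resize(i2[120:220,210:410,::-1],(600,300))]))
print(sense()["time_s"])
E
```

```text
jar (array([492.9, -65. ,  32.5]), 'z', np.float64(0.1425), 3446) drum (array([ 479. , -187.4,   33.8]), 'z', np.float64(0.1619), 3176) spice (array([ 505.4, -128.7,   21.7]), 'z', np.float64(0.1232), 1218)
targets [ 0.49300353 -0.06467442] [ 0.47939647 -0.18792558] [ 0.50607922 -0.12849469]
stack top z 0.12682962053174313 (array([479.9, 119.4]), array([60. , 97.5]), 0.51, 'z', np.float64(0.1265), 1279)
0.08 0.12660128382227134
0.155 0.12680512121952114
56.2667
```

View pics/c5.png

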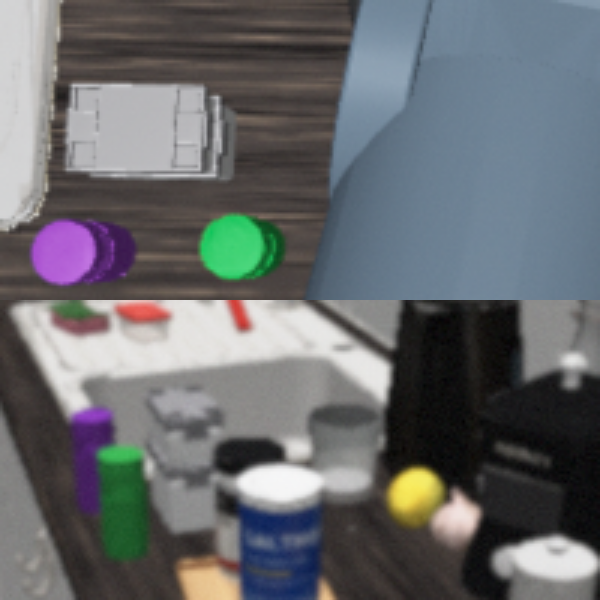

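The stack is level: the top reads 0.1268 at both ends, which matches seated once the depth bias is allowed for. The big tub sits squarely under the small one, at (140,130) in the crop. Next the returns.

```bash
python3 - <<'E'
from rig import *
from h import *
def ok(g):
    if sense()["finger_gap"]<g: raise SystemExit("missed")
pick(loc(BOARD,0,.062),.108,BOARD[1],40);ok(.05); place(JAR,.100,TRAY[1])
pick(loc(BOARD,0,-.062),.115,BOARD[1],55);ok(.05); place(DRUM,.107,TRAY[1])
pick(loc(BOARD,.02,0)-[.0004,0],.094,BOARD[1],30);ok(.03); place(loc(TRAY,.033,0),.086,TRAY[1]-np.pi/2,op=.06)
go([.46,-.375],.31,0);sleep(.3);W,_=wristshot("w_tray2")
print("jar",circ(W,JAR,.033,.128,.145),"drum",circ(W,DRUM,.0335,.146,.17),"spice",circ(W,loc(TRAY,.033,0),.0225,.107,.122),loc(TRAY,.033,0))
move_joints(posture(.6));im,d=camera("top");P=camera_params("top");T=cloud(d,P["K"],P["rotation"],P["position"])
print("top jar",circ(T,JAR,.033,.128,.145),"drum",circ(T,DRUM,.0335,.146,.17),"stack",np.median(T[...,2][(np.hypot(T[...,0]-.48,T[...,1]-.118)<.02)&(T[...,2]<.2)]))
i2,_=camera("side");cv2.imwrite("pics/c6.png",np.vstack([cv2.resize(im[190:290,160:500,::-1],(748,220)),cv2.resize(i2[120:310,200:440,::-1],(480,380))[:, :].copy() if 0 else cv2.copyMakeBorder(cv2.resize(i2[120:310,200:440,::-1],(480,370)),0,0,0,268,cv2.BORDER_CONSTANT)]))
print(sense()["time_s"])
E
```

```text
gap 0.0633 gf 43.4 tcp [ 0.4935 -0.0647  0.1091]
lifted gap 0.0632 F [ 0.3 -0.2 -3.5] t 59.6
hit True tcp [ 0.4334 -0.3234  0.1011] F [-0.2  0.8  3.9]
t 63.8
gap 0.0655 gf 60.3 tcp [ 0.4796 -0.1881  0.1161]
lifted gap 0.0653 F [-0.4  0.3 -3.2] t 67.3
hit True tcp [ 0.4372 -0.3974  0.1081] F [0.  0.7 4.2]
t 71.3
gap 0.0433 gf 30.3 tcp [ 0.506  -0.1286  0.0946]
lifted gap 0.0432 F [-0.6 -0.3 -2. ] t 75.6
hit True tcp [ 0.5104 -0.3562  0.0866] F [-0.8  0.6  4.1]
t 79.8
jar (array([ 432.3, -324. ,   32.5]), 'z', np.float64(0.1344), 3157) drum (array([ 436.3, -396.9,   33.9]), 'z', np.float64(0.1539), 3280) spice (array([ 512. , -357.1,   21.8]), 'z', np.float64(0.1151), 1210) [ 0.51043416 -0.35641642]
top jar (array([ 432.4, -322.3,   32.5]), 'z', np.float64(0.1347), 821) drum (array([ 436.2, -394.9,   33.5]), 'z', np.float64(0.1539), 929) stack 0.12694606884341825
83.825
```

View pics/c6.png

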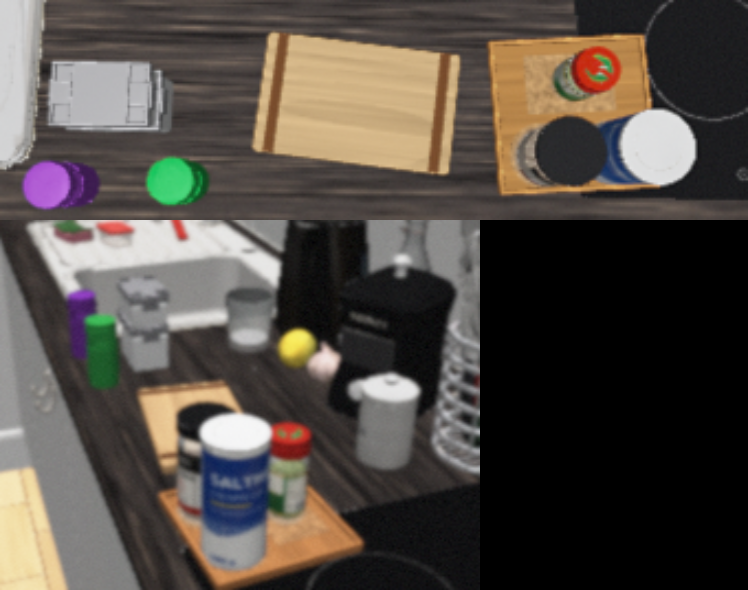

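All is in place: the stack is seated, the jar and drum are within about 1.5 mm of their starting spots, the spice jar stands on the oblong patch, and the board is empty. I'm handing the job in.

```bash
python3 -c "
from rig import *
print(finish_job())"
```

```text
the job is handed in; nothing more can be done
None
```

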